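# Build up a disc spring column on its mandrel

## Robot

A 6-joint arm with a two-finger parallel gripper is mounted at the origin on the work surface. World frame = base frame: x ahead of the robot, y to its left, z up, the work surface at z = 0. Lengths are in mm, angles in rad, forces in N, time in s.
With the tool pointing down it reaches from about 350 to 875 mm from the base axis. Payload 4.2 kg.
Tool frame: the origin (TCP) lies between the finger pads; the fingertips stand 11 mm ahead of it and the grasp point (between the pads) lies 8 mm behind it; z points along the fingers, y is the direction in which the jaws open and shut (so a half turn about z gives the same grasp; the last joint's range is limited). The gripper opens to 85 mm and grips with 20 to 120 N. Pads are 22 mm wide; open, the fingers measure 114 mm over their backs; the gripper's body (76 mm by 85 mm) begins 54 mm behind the grasp point. The pads swing forward as they close: fully open they stand 13 mm farther back than shut.
Start: joints at [1.508, 0.385, 0.008, 0, -1.194, -0.259], TCP at [197.639, 592.906, 242.312] pointing down, gripper open.
Joint ranges: [-3.14, 3.14], [-1.21, 2.06], [-1.07, 1.41], [-3.16, 2.05], [-2.99, -0.16], [-3.1, 3.1]. Speed limits (rad/s): [2.79, 2.79, 3.14, 3.14, 3.14, 3.14].

## Interface

Orientations are given as a unit quaternion [x, y, z, w].
In Python, from bench import * gives the robot as it stands.
- The arm moves only by the tool servo_tool, never from a script. Its argument "rows" is a list of rows, each a list of 7 numbers: the opening, from 0 (shut) to 1 (fully open), then the shift along the tool's x, y, z in cm, then the turn, a rotation vector about the tool's x, y, z in degrees. A call has 1 to 12 rows; each row shifts and turns the commanded pose from where the row before left it, along the tool's axes as they then stand; what a row does not reach is not made up. A row lasts 1/10 s, in which the tool goes at most 50 mm and 8.59 degrees, less where a joint would pass 70% of its speed; a pose out of reach is approached as far as the arm can. A call is refused whole if a number of a shift passes 5 or a number of a turn 8.59, either way. A call with a gripper value outside its range is refused whole. The fingers move at their own pace and stop on an object; the grip force is fixed at half the most. Time passes only in rows, so rows that do not move let the fingers close. It gives the time, the measured TCP pose, the force and the opening at its end, in the units of the state.
- read_state(): the state, without advancing time (a new reading comes with each control period).
- get_image(name): name is "side" or "top" or "wrist"; returns a dict with "image" (420x560x3 uint8, red, green, blue), "mtx" (3x3 intrinsics, pixels), "extrinsics" (4x4, takes a point from camera to world coordinates). Camera axes: x right, y up, looking along -z (the intrinsics and any distortion apply to the point x, -y, -z); pixel columns grow to the right and rows downward; lengths in mm; the calibration is good to about 2 mm. A picture is of the moment at which its call begins. There is no depth.
- job_done(): hands the job in, once; it reports no verdict.
The state is a dict: "clock": time; "joints": joint angles; "joint_vel": joint speeds; "joint_efforts": joint torques, N m; "position": TCP position; "ee_rot": TCP orientation; "contact_force": force on the tool from outside, world axes, zero at the start; "wrist_torque": the same for the moment, N m; "gripper_width": finger opening in mm.
Only numpy, scipy, OpenCV 4.12 (cv2) and the standard library are available. Lean on these libraries where they do the work, as an engineer would, in place of code of your own. Each camera call takes 0.05 s, during which the arm holds its last target. There are 200 camera calls.

## Task

Build up the spring column on the guide mandrel: put the four large cone washers over its pin one at a time with their faces alternating, the bottom one hollow side down, the next hollow side up, then one hollow side down and one hollow side up, taking each as it lies without turning it over. Then put the flanged thrust ring on top, flange down, so that the whole column sits solid and level. Leave the flat washer and the small cone washer where they lie.

Things in the scene. Friction and masses are not known exactly. Their poses are not given: they have to be found in the camera images.
- mandrel: guide mandrel fixed to the bench: dark round foot 104 mm across with 4 screw heads (tops 19 mm up), bright round seat 66 mm across with its top 26 mm up, and an upright 22 mm pin 50 mm tall above the seat (top 76 mm up, last 12 mm tapered to 12 mm diameter). Bores have 2.5 mm play all round on it; alternating cone washers add 9 mm each. Origin on the pin axis at bench height, z up.
- dome_a: large conical spring washer, dark steel, 58 mm across, 27 mm bore, 9 mm high, loose on the bench, hollow side DOWN (a low dome): the outer rim is 0 to 5 mm above the origin, the bore edge 4 to 9 mm; from above a narrow bright ground ring shows round the bore. Origin on its axis at its underside, z up. Same as the other dome, interchangeable.
- dome_b: large conical spring washer, dark steel, 58 mm across, 27 mm bore, 9 mm high, loose on the bench, hollow side DOWN (a low dome): the outer rim is 0 to 5 mm above the origin, the bore edge 4 to 9 mm; from above a narrow bright ground ring shows round the bore. Origin on its axis at its underside, z up. Same as the other dome, interchangeable.
- dish_a: large conical spring washer, dark steel, 58 mm across, 27 mm bore, 9 mm high, loose on the bench, hollow side UP (a shallow dish): the bore edge is 0 to 5 mm above the origin, the outer rim 4 to 9 mm; from above a narrow bright ground ring shows along the outer rim. Origin on its axis at its underside, z up. Same as the other dish, interchangeable.
- dish_b: large conical spring washer, dark steel, 58 mm across, 27 mm bore, 9 mm high, loose on the bench, hollow side UP (a shallow dish): the bore edge is 0 to 5 mm above the origin, the outer rim 4 to 9 mm; from above a narrow bright ground ring shows along the outer rim. Origin on its axis at its underside, z up. Same as the other dish, interchangeable.
- thrust_ring: bright steel thrust ring, lying flange down: flange 58 mm across and 8 mm thick, above it a hub 40 mm across that reaches 26 mm above the underside, 27 mm bore right through. Grip it by the hub. Origin on its axis at the underside, z up.
- flat_washer: plain flat washer of bright steel, 58 mm outside, 27 mm bore, 6 mm thick, not wanted. Origin at the centre of its underside.
- small_cone: small cone washer of dark steel, 40 mm outside, 17 mm bore, 6.5 mm high, hollow side down, not wanted (too small for the pin). Origin at the centre of its underside.
There are look-alikes about, which are no part of the job. What is shaped like the dome_b but blue or yellow is not meant.

How it is judged:
By the outcome, as a careful person would: the job done as asked, in the order asked, and still so for the second after the job is handed in, with the robot touching nothing.
It also fails if it takes over 99 s, if anything falls off the work surface, if the arm or the gripper's body presses on something with over 40 N, if the wrist force passes 120 N, or if a joint passes its speed limit or range.

## Working session

There is one attempt and no reset: what is moved stays moved. The work goes in short steps, Python scripts to look and compute and a tool call to move; the robot and the scene stay as the last step left them, time stands still between calls to the robot, and variables do not carry over. Pictures are saved under pics/ and viewed, about 12 in all and at most 16, crops included, and the job is handed in when it is done.

Besides the shell and the picture viewer there is one more tool, called after "Call:" as name(argument=value, ...) on one line, values as JSON. servo_tool: Moves the arm, as the interface text tells. Its arguments: {"type":"object","properties":{"rows":{"type":"array","items":{"type":"array","items":{"type":"number"}}}},"required":["rows"]}

```bash
mkdir -p pics; ls; python3 - <<'E'
from bench import *
import cv2,numpy as np
s=read_state();print(s)
for n in("top","side"):
    g=get_image(n);cv2.imwrite(f"pics/{n}0.png",g["image"][:,:,::-1]);print(n,g["mtx"],g["extrinsics"],[k for k in g])
E
```

```text
pics
{'clock': 0.0, 'joints': array([ 1.50762978e+00,  3.85579419e-01,  6.59742690e-03, -5.09887680e-04,
       -1.19399463e+00, -2.58583780e-01]), 'joint_vel': array([-0.00015509,  0.00147323, -0.00186479, -0.00104446,  0.00073468,
       -0.00032809]), 'joint_efforts': array([-8.42483178e-05, -3.92286372e+01,  1.88398951e+01,  4.18624967e+00,
       -4.71959080e-03, -3.64943617e-06]), 'position': array([197.45210288, 592.38861335, 241.19502768]), 'ee_rot': array([ 9.87071790e-01, -1.60274882e-01, -1.29478358e-04,  1.10806562e-03]), 'contact_force': array([-0.14859678, -0.50248423,  0.27948035]), 'wrist_torque': array([ 0.00885698, -0.00037816,  0.06731908]), 'gripper_width': 85.39363936621277}
top [[440.37237156   0.         279.75123028]
 [  0.         440.37237156 205.92148429]
 [  0.           0.           1.        ]] [[-7.39859409e-03  9.90963716e-01 -1.33926001e-01  3.73867969e+02]
 [-9.99966061e-01 -7.81733772e-03 -2.60110098e-03 -1.54088206e+01]
 [-3.62454148e-03  1.33902211e-01  9.90987921e-01  1.12108287e+03]
 [ 0.00000000e+00  0.00000000e+00  0.00000000e+00  1.00000000e+00]] ['image', 'mtx', 'extrinsics']
side [[433.65782313   0.         283.18465383]
 [  0.         433.65782313 207.84583244]
 [  0.           0.           1.        ]] [[-9.54876066e-01  2.33482758e-01 -1.83568790e-01  3.35154308e+02]
 [-2.96992420e-01 -7.45036965e-01  5.97256580e-01  5.37618950e+02]
 [ 2.68357951e-03  6.24824553e-01  7.80760576e-01  7.46079013e+02]
 [ 0.00000000e+00  0.00000000e+00  0.00000000e+00  1.00000000e+00]] ['image', 'mtx', 'extrinsics']
```

View pics/top0.png

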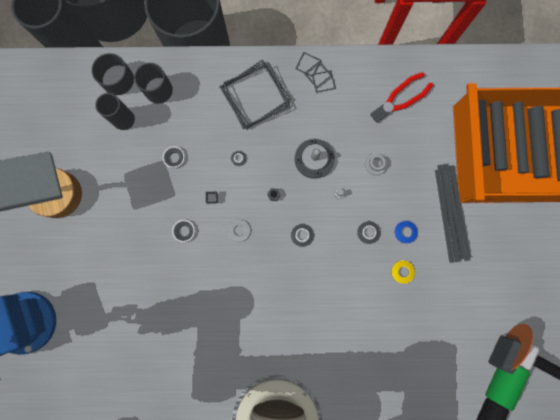

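View pics/side0.png

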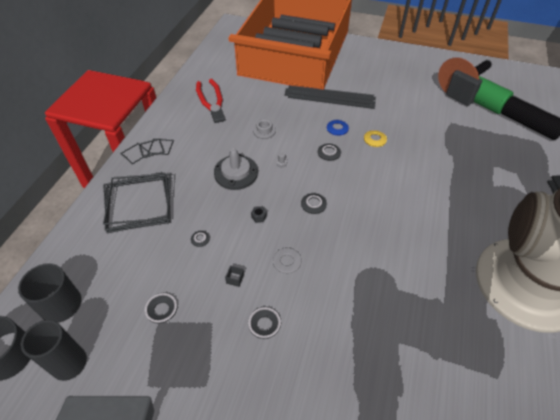

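Candidates in the top view:
- **Domes:** (302,235) and (369,232), with a bright ring at the bore. Blue (406,232) and yellow (403,272) are rejected look-alikes, and (238,158) is the small cone.
- **Dishes:** (174,157) and (184,231), with a bright outer rim. (239,230) is the flat washer.
- **Thrust ring:** (376,163).
- **Mandrel:** (316,157).

Next I'll localise them and check one crop.

```bash
cat > h.py <<'E'
from bench import *
import cv2,numpy as np
from scipy.spatial.transform import Rotation as R
def ray(g,u,v):
    K=g["mtx"];E=g["extrinsics"]
    d=np.array([(u-K[0,2])/K[0,0],-(v-K[1,2])/K[1,1],-1.])
    return E[:3,3],E[:3,:3]@d
def onz(g,u,v,z):
    o,d=ray(g,u,v);return o+d*(z-o[2])/d[2]
def proj(g,P):
    E=g["extrinsics"];p=E[:3,:3].T@(np.array(P,float)-E[:3,3]);K=g["mtx"]
    return np.array([K[0,2]+K[0,0]*p[0]/-p[2],K[1,2]-K[1,1]*p[1]/-p[2]])
def delta(P,s=None):
    "tool-frame shift in cm from measured TCP to world point P"
    s=s or read_state();return R.from_quat(s["ee_rot"]).inv().apply(np.array(P)-s["position"])/10
def bright_ring(g,u,v,z,r,thr=200,w=40):
    "centroid of bright blob-hull near u,v"
E
python3 - <<'E'
from h import *
g=get_image("top");im=g["image"]
np.save("top.npy",im)
gr=cv2.cvtColor(im,cv2.COLOR_RGB2GRAY)
for n,(u,v,z) in dict(domeL=(302,235,2),domeR=(369,232,2),dishT=(174,157,7),dishB=(184,231,7),ring=(376,163,8),mand=(316,157,19),flat=(239,230,6),small=(238,158,3)).items(): print(n,onz(g,u,v,z).round(1),gr[v-14:v+15:7,u-14:u+15:2].tolist()[2])
c=im[135:265,150:430,::-1];cv2.imwrite("pics/crop.png",cv2.resize(c,None,fx=2.85,fy=2.85,interpolation=cv2.INTER_CUBIC))
g=get_image("wrist");cv2.imwrite("pics/w0.png",g["image"][:,:,::-1]);print(g["mtx"],g["extrinsics"])
E
```

```text
domeL [450.1 -68.5   2. ] [155, 132, 86, 93, 163, 111, 145, 156, 156, 157, 163, 76, 70, 106, 155]
domeR [ 456.4 -238.9    2. ] [152, 113, 82, 92, 166, 112, 147, 149, 148, 147, 175, 78, 69, 135, 148]
dishT [654.6 260.9   7. ] [150, 170, 106, 69, 66, 105, 147, 147, 148, 142, 86, 95, 134, 105, 140]
dishB [462.2 230.7   7. ] [150, 180, 90, 68, 66, 108, 149, 150, 152, 147, 84, 96, 159, 108, 113]
ring [ 634.2 -261.9    8. ] [153, 146, 149, 144, 142, 135, 106, 107, 126, 142, 117, 147, 113, 105, 111]
mand [ 648.6 -106.4   19. ] [142, 151, 155, 155, 145, 113, 104, 92, 80, 108, 110, 112, 112, 72, 51]
flat [463.7  91.4   6. ] [158, 154, 156, 156, 129, 142, 154, 152, 153, 152, 158, 155, 149, 110, 151]
small [651.6  95.2   3. ] [152, 152, 151, 128, 91, 165, 111, 139, 154, 159, 75, 100, 141, 152, 152]
[[357.30284974   0.         283.02755473]
 [  0.         357.30284974 209.02133922]
 [  0.           0.           1.        ]] [[-3.16121862e-01  9.02119516e-01  2.93678986e-01  2.73730406e+02]
 [-9.48717249e-01 -3.01115310e-01 -9.62556626e-02  5.67552868e+02]
 [ 1.59712706e-03 -3.09046839e-01  9.51045478e-01  3.73361226e+02]
 [ 0.00000000e+00  0.00000000e+00  0.00000000e+00  1.00000000e+00]]
```

View pics/crop.png

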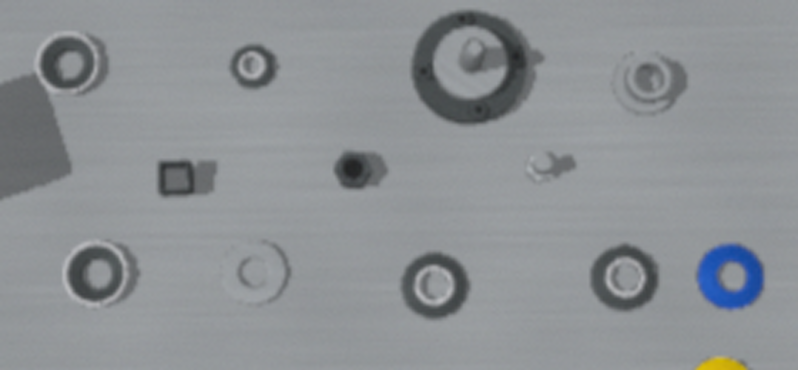

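View pics/w0.png

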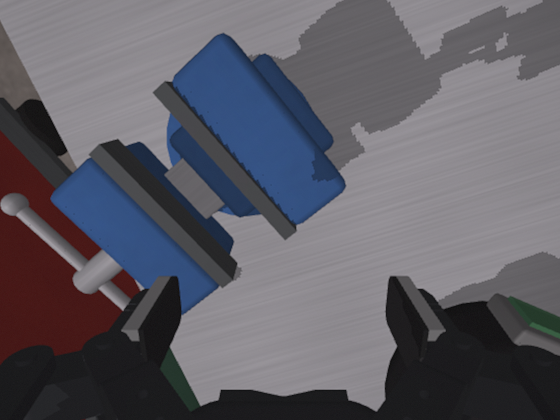

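The crop confirms my choices: domes at top-view (302,235) and (369,232), dishes at (174,157) and (184,231). The wrist view shows the finger pads at about (160,300) and (405,300). I'm moving above the left dome.

Call:
servo_tool(rows=[[0.8,2.8,3.4,0,0,0,0],[0.8,2.8,3.4,0,0,0,0],[0.8,2.8,3.4,0,0,0,0],[0.8,2.8,3.4,0,0,0,0],[0.8,2.8,3.4,0,0,0,0],[0.8,2.8,3.4,0,0,0,0],[0.8,2.8,3.4,0,0,0,0],[0.8,2.8,3.4,0,0,0,0],[0.8,2.8,3.4,0,0,0,0],[0.8,2.8,3.4,0,0,0,0],[0.8,2.8,3.4,0,0,0,0],[0.8,2.8,3.4,0,0,0,0]])

```text
clock: 1.4
position: [387.5, 97.8, 242.6]
ee_rot: [0.987, -0.16, 0.0, -0.0]
contact_force: [1.3, 0.5, 0.6]
gripper_width: 68.4
```

Call:
servo_tool(rows=[[0.8,2.8,3.4,2.5,0,0,0],[0.8,2.8,3.4,2.5,0,0,0],[0.8,2.8,3.4,2.5,0,0,0],[0.8,2.8,3.4,2.5,0,0,0],[0.8,0,0,2,0,0,0],[0.8,0,0,0,0,0,0],[0.8,0,0,0,0,0,0]])

```text
clock: 2.1
position: [449.8, -62.7, 123.8]
ee_rot: [0.987, -0.16, -0.0, 0.0]
contact_force: [1.4, 0.2, 1.1]
gripper_width: 68.4
```

```bash
python3 - <<'E'
from h import *
g=get_image("wrist");cv2.imwrite("pics/w1.png",g["image"][:,:,::-1])
s=read_state();print(s["position"],s["ee_rot"],s["gripper_width"],s["contact_force"]);print(delta([450,-68.5,100],s),proj(g,[450,-68.5,2]))
E
```

```text
[450.36615291 -62.2003179  124.53421802] [ 9.87195163e-01 -1.59515161e-01  7.76462523e-04 -1.42353389e-04] 68.1993662292934 [0.20169104 0.39935913 0.08181559]
[0.16000394 0.61073811 2.45333994] [290.50996683 203.55222518]
```

View pics/w1.png

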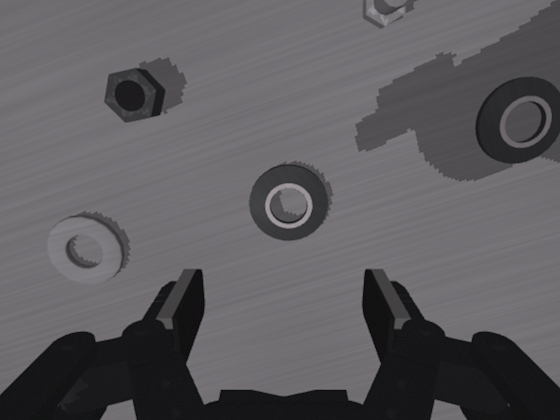

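The dome's bore ring is at (290,204), between the fingertips (203,270) and (364,270). Next I'll fit the ring and compute the descent.

```bash
cat >> h.py <<'E'
def ring(g,P,rpx,w,dark=False,thr=25):
    "largest-quality ellipse near projection of P with mean radius about rpx; returns (ellipse,resid)"
    u,v=proj(g,P).round().astype(int);gr=cv2.GaussianBlur(cv2.cvtColor(g["image"],cv2.COLOR_RGB2GRAY),(3,3),0)
    x0,y0=max(u-w,0),max(v-w,0);c=gr[y0:v+w,x0:u+w]
    out=[]
    for t in range(40,240,8):
        m=((c<t) if dark else (c>t)).astype(np.uint8)
        for k in cv2.findContours(m,cv2.RETR_LIST,cv2.CHAIN_APPROX_NONE)[0]:
            if len(k)<25: continue
            e=cv2.fitEllipse(k);a=sum(e[1])/4
            if abs(a-rpx)<.2*rpx and e[1][0]/e[1][1]>.85 and len(k)>5*a:
                p=cv2.ellipse2Poly((0,0),(1,1),0,0,360,9)
                th=np.radians(e[2]);q=k[:,0]-np.array(e[0]);q=q@np.array([[np.cos(th),-np.sin(th)],[np.sin(th),np.cos(th)]])
                res=np.std(np.hypot(q[:,0]/e[1][0]*2,q[:,1]/e[1][1]*2))*a
                out.append((res,t,e[0][0]+x0,e[0][1]+y0,a))
    out.sort();return out[:6]
E
python3 - <<'E'
from h import *
g=get_image("wrist");P=[450,-68.5,9]
f=357.3/(g["extrinsics"][2,3]-9)
print("px/mm",f)
for r in(15,17.5): 
  for o in ring(g,P,r*f,50): print(r,np.round(o,2),onz(g,o[2],o[3],9).round(1))
for o in ring(g,P,29*f,70,True): print("outer",np.round(o,2),onz(g,o[2],o[3],3).round(1))
E
```

```text
px/mm 1.4435125162484508
15 [2.6000e-01 8.8000e+01 2.8921e+02 2.0577e+02 2.2910e+01] [451.3 -67.    9. ]
15 [2.7000e-01 1.3600e+02 2.8918e+02 2.0615e+02 1.9510e+01] [451.1 -66.9   9. ]
15 [2.7000e-01 9.6000e+01 2.8918e+02 2.0580e+02 2.2740e+01] [451.3 -67.    9. ]
15 [2.7000e-01 1.2000e+02 2.8928e+02 2.0574e+02 2.2110e+01] [451.3 -67.1   9. ]
15 [2.7000e-01 7.2000e+01 2.8906e+02 2.0571e+02 2.3440e+01] [451.4 -66.9   9. ]
15 [2.7000e-01 1.0400e+02 2.8914e+02 2.0581e+02 2.2580e+01] [451.3 -67.    9. ]
17.5 [2.6000e-01 8.8000e+01 2.8921e+02 2.0577e+02 2.2910e+01] [451.3 -67.    9. ]
17.5 [2.7000e-01 9.6000e+01 2.8918e+02 2.0580e+02 2.2740e+01] [451.3 -67.    9. ]
17.5 [2.7000e-01 1.2000e+02 2.8928e+02 2.0574e+02 2.2110e+01] [451.3 -67.1   9. ]
17.5 [2.7000e-01 7.2000e+01 2.8906e+02 2.0571e+02 2.3440e+01] [451.4 -66.9   9. ]
17.5 [2.7000e-01 1.0400e+02 2.8914e+02 2.0581e+02 2.2580e+01] [451.3 -67.    9. ]
17.5 [2.7000e-01 1.1200e+02 2.8923e+02 2.0575e+02 2.2340e+01] [451.3 -67.    9. ]
outer [  0.37  72.   289.83 202.03  38.01] [452.1 -67.9   3. ]
outer [  0.53  80.   290.   201.88  38.58] [452.2 -68.    3. ]
outer [  0.62  96.   290.87 201.29  39.8 ] [452.4 -68.8   3. ]
outer [  0.64  88.   290.82 201.37  39.41] [452.4 -68.7   3. ]
outer [  0.66 104.   290.99 201.2   40.31] [452.5 -68.9   3. ]
outer [  4.45  56.   289.04 200.51  34.88] [453.4 -67.7   3. ]
```

Call:
servo_tool(rows=[[0.78,0.24,0.43,2,0,0,0],[0.78,0,0,3,0,0,0],[0.78,0,0,3,0,0,0],[0.78,0,0,2,0,0,0],[0.78,0,0,0.5,0,0,0],[0.78,0,0,0,0,0,0],[0.78,0,0,0,0,0,0]])

```text
clock: 2.9
position: [451.9, -66.9, 20.0]
ee_rot: [0.987, -0.16, 0.001, -0.0]
contact_force: [-0.3, -0.9, -0.4]
gripper_width: 66.8
```

```bash
python3 - <<'E'
from h import *
s=read_state();print(s["position"],s["contact_force"],delta([451.3,-67,8],s))
E
```

```text
[451.94888277 -66.93937733  19.99454021] [-0.27027213 -0.87847821 -0.35253547] [-0.06301875  0.02786948  1.19924523]
```

Call:
servo_tool(rows=[[0.78,-0.05,0.02,0.6,0,0,0],[0.78,0,0,0.4,0,0,0],[0.78,0,0,0.2,0,0,0],[0.78,0,0,0,0,0,0],[0.5,0,0,0,0,0,0],[0.3,0,0,0,0,0,0],[0.3,0,0,0,0,0,0],[0.3,0,0,0,0,0,0]])

```text
clock: 3.7
position: [450.2, -67.7, 7.5]
ee_rot: [0.987, -0.16, 0.0, 0.0]
contact_force: [-2.7, 0.7, 8.3]
gripper_width: 54.4
```

Call:
servo_tool(rows=[[0.3,0,0,0,0,0,0],[0.3,0,0,0,0,0,0],[0.3,0,0,-0.5,0,0,0],[0.3,0,0,-2.5,0,0,0],[0.3,0,0,-3,0,0,0],[0.3,0,0,-3,0,0,0],[0.3,0,0,-3,0,0,0],[0.3,0,0,0,0,0,0]])

```text
clock: 4.5
position: [452.9, -67.3, 130.6]
ee_rot: [0.987, -0.16, 0.005, -0.001]
contact_force: [0.5, 0.4, -1.1]
gripper_width: 54.2
```

```bash
python3 - <<'E'
from h import *
s=read_state();print(s["position"],s["contact_force"],s["gripper_width"],delta([648.6,-106.4,150],s))
g=get_image("wrist");cv2.imwrite("pics/w2.png",g["image"][:,:,::-1])
E
```

```text
[452.8623926  -67.34484969 130.61475757] [ 0.54625251  0.42426249 -1.09738711] 54.19579457338782 [19.82233053 -2.47480445 -1.75886003]
```

View pics/w2.png

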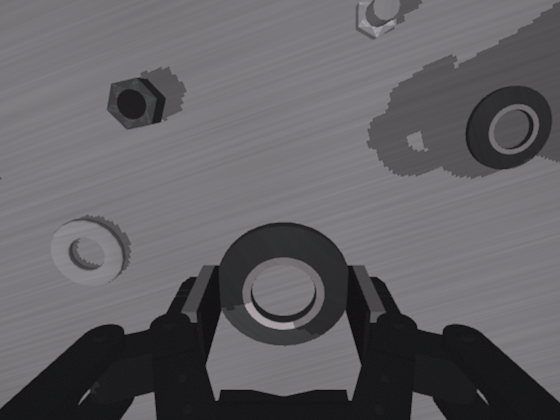

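The dome is held, with its bore ring at about (284,294) and sitting roughly level. I'll measure its offset in the tool frame, then go over the mandrel.

```bash
cat >> h.py <<'E'
def held(rmm,dz,s=None,g=None,w=70):
    "centre of held ring (world/tool), ring plane dz above TCP"
    s=s or read_state();g=g or get_image("wrist");P=s["position"]+[0,0,dz]
    f=357.3/(-(g["extrinsics"][:3,:3].T@(P-g["extrinsics"][:3,3]))[2])
    for o in ring(g,P,rmm*f,w)[:4]:
        X=onz(g,o[2],o[3],P[2]);print("held",np.round(o,2),"r mm %.1f"%(o[4]/f),"tool offs mm",(delta(X,s)*10).round(1))
E
python3 - <<'E'
from h import *
held(16,1.5);held(13.5,1.5)
E
```

```text
held [  0.31  88.   282.8  293.45  37.95] r mm 15.8 tool offs mm [ 0.9 -0.3 -1.5]
held [  0.33  72.   282.8  293.39  38.53] r mm 16.0 tool offs mm [ 0.9 -0.3 -1.5]
held [  0.33  80.   282.78 293.4   38.21] r mm 15.9 tool offs mm [ 0.9 -0.3 -1.5]
held [  0.34  96.   282.79 293.5   37.7 ] r mm 15.7 tool offs mm [ 0.9 -0.3 -1.5]
held [  0.32  88.   282.81 293.43  37.94] r mm 15.8 tool offs mm [ 0.9 -0.3 -1.5]
held [  0.33  72.   282.78 293.39  38.53] r mm 16.0 tool offs mm [ 0.9 -0.3 -1.5]
held [  0.34  80.   282.79 293.37  38.2 ] r mm 15.9 tool offs mm [ 1.  -0.3 -1.5]
held [  0.35  96.   282.78 293.49  37.69] r mm 15.7 tool offs mm [ 0.9 -0.3 -1.5]
```

Call:
servo_tool(rows=[[0.3,2,-0.2,-1,0,0,0],[0.3,4,-0.5,-2,0,0,0],[0.3,4,-0.5,-2,0,0,0],[0.3,4,-0.5,-1,0,0,0],[0.3,2,-0.4,0,0,0,0],[0.3,0,-0.4,0,0,0,0],[0.3,0,0,0,0,0,0]])

```text
clock: 5.35
position: [608.8, -94.2, 183.9]
ee_rot: [0.987, -0.16, -0.003, 0.0]
contact_force: [0.5, -0.3, -1.3]
gripper_width: 54.5
```

```bash
python3 - <<'E'
from h import *
g=get_image("wrist");cv2.imwrite("pics/w3.png",g["image"][:,:,::-1])
s=read_state();print(s["position"],s["ee_rot"],s["contact_force"],s["gripper_width"]);print(proj(g,[648.6,-106.4,76]),proj(g,[648.6,-106.4,26]))
held(16,1.5)
E
```

```text
[608.378656   -94.27671226 184.48357986] [ 9.87083191e-01 -1.60192324e-01 -2.25497801e-03  3.28192518e-04] [-1.14483167 -0.82987052 -0.75959846] 54.18940236226669
[281.53076812 152.51116609] [281.69121851 142.32305054]
held [  0.31  96.   282.9  293.49  37.82] r mm 15.7 tool offs mm [ 0.9 -0.3 -1.5]
held [  0.33  80.   282.88 293.34  38.32] r mm 16.0 tool offs mm [ 1.  -0.3 -1.5]
held [  0.33  88.   282.91 293.42  38.07] r mm 15.9 tool offs mm [ 0.9 -0.3 -1.5]
held [  0.34  72.   282.91 293.34  38.61] r mm 16.1 tool offs mm [ 1.  -0.3 -1.5]
```

View pics/w3.png

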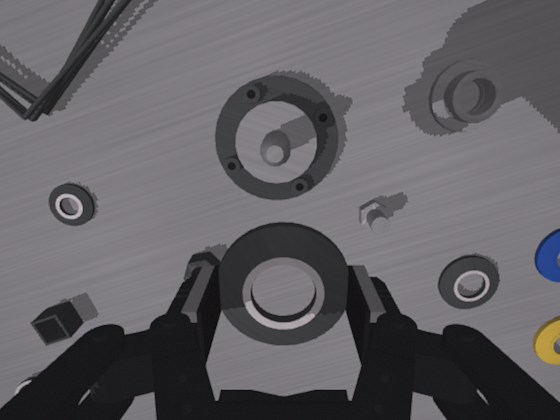

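Mandrel seat is at about (278,140) and the pin tip at about (275,153). I'll measure the axis from the seat edge and the pin top.

```bash
cat >> h.py <<'E'
from scipy.optimize import least_squares
from scipy.ndimage import map_coordinates
def circ(g,c,r,z,sign,band=6,n=120):
    "robust circle fit, known radius r at height z: edge where gray steps with sign (+ brighter inside)"
    gr=cv2.GaussianBlur(cv2.cvtColor(g["image"],cv2.COLOR_RGB2GRAY),(3,3),0).astype(float)
    c=np.array(c[:2],float);rr=np.arange(r-band,r+band,.25)
    for it in range(3):
        pts=[];wt=[]
        for a in np.linspace(0,2*np.pi,n,False):
            d=np.array([np.cos(a),np.sin(a)])
            uv=np.array([proj(g,[*(c+d*q),z]) for q in rr])
            p=map_coordinates(gr,[uv[:,1],uv[:,0]],order=1,mode="nearest")
            dp=-sign*(p[4:]-p[:-4]);k=dp.argmax()
            if dp[k]>12: pts.append(c+d*rr[k+2])
        pts=np.array(pts)
        f=least_squares(lambda x:np.hypot(*(pts-x).T)-r,c,loss="soft_l1",f_scale=.5)
        c=f.x;e=np.abs(np.hypot(*(pts-c).T)-r)
    return c.round(2),len(pts),"median resid %.2f, free r %.2f"%(np.median(e),np.median(np.hypot(*(pts-c).T)))
E
python3 - <<'E'
from h import *
g=get_image("wrist")
c0=onz(g,278,140,26)
print("seat",circ(g,c0,33,26,1)); print("pintop",circ(g,onz(g,274,153,76),6,76,1,band=4))
c=circ(g,c0,33,26,1)[0];print(proj(g,[*c,76]))
im=g["image"];cv2.imwrite("pics/pin.png",cv2.resize(im[70:210,210:350,::-1],None,fx=4,fy=4,interpolation=cv2.INTER_CUBIC))
E
```

```text
seat (array([ 649.43, -101.65]), 120, 'median resid 0.26, free r 32.74')
pintop (array([ 649.33, -101.52]), 111, 'median resid 0.03, free r 5.97')
[274.24573565 153.00615521]
```

View pics/pin.png

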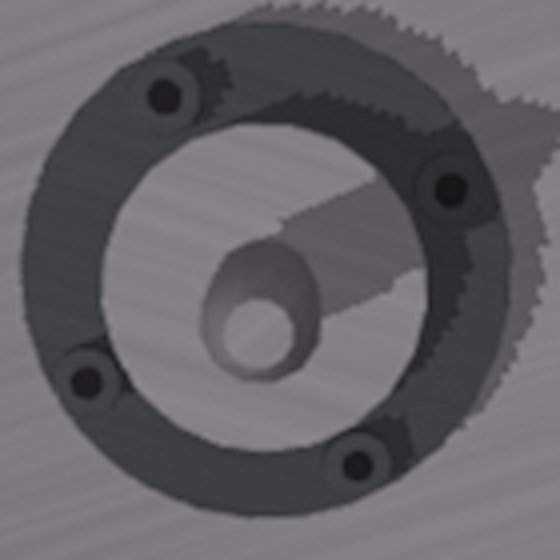

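Call:
servo_tool(rows=[[0.3,2,-0.3,1,0,0,0],[0.3,2.03,-0.27,2,0,0,0],[0.3,0,0,3,0,0,0],[0.3,0,0,2,0,0,0],[0.3,0,0,1.2,0,0,0],[0.3,0,0,0,0,0,0],[0.3,0,0,0,0,0,0]])

```text
clock: 6.2
position: [650.3, -101.8, 95.7]
ee_rot: [0.987, -0.16, 0.001, 0.0]
contact_force: [0.2, -0.4, -0.3]
gripper_width: 53.8
```

```bash
python3 - <<'E'
from h import *
g=get_image("wrist");s=read_state();print(s["position"],s["contact_force"],s["gripper_width"])
print("want tool shift mm (before offs)",delta([649.4,-101.6,33.5],s)*10)
held(16,1.5,s,g)
print("pintop",circ(g,[649.4,-101.6],6,76,1,band=4))
im=g["image"];cv2.imwrite("pics/pin2.png",cv2.resize(im[210:360,180:390,::-1],None,fx=3,fy=3))
E
```

```text
[ 650.6700335  -101.84045534   96.23827347] [ 0.59244353  0.36308772 -0.79148935] 54.48712875812123
want tool shift mm (before offs) [-1.44789461  0.20920837 62.73453271]
held [  0.31  96.   282.94 293.46  37.95] r mm 15.7 tool offs mm [ 0.9 -0.1 -1.5]
held [  0.33  80.   282.93 293.29  38.44] r mm 15.9 tool offs mm [ 1.  -0.1 -1.5]
held [  0.33 104.   282.92 293.51  37.71] r mm 15.6 tool offs mm [ 0.9 -0.1 -1.5]
held [  0.34  88.   282.91 293.48  38.18] r mm 15.8 tool offs mm [ 0.9 -0.1 -1.5]
pintop (array([ 650.28, -102.02]), 105, 'median resid 1.41, free r 7.41')
```

View pics/pin2.png

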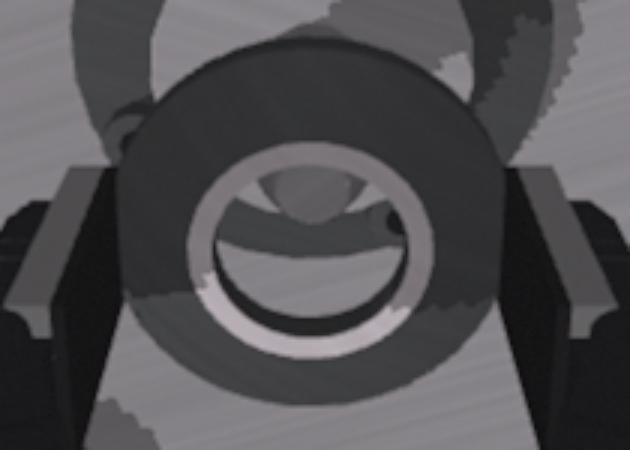

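Call:
servo_tool(rows=[[0.3,-0.2,0.03,0,0,0,0],[0.3,0,0,1,0,0,0],[0.3,0,0,1,0,0,0],[0.3,0,0,1,0,0,0],[0.3,0,0,0,0,0,0]])

```text
clock: 6.75
position: [646.3, -101.5, 62.0]
ee_rot: [0.987, -0.16, -0.002, 0.0]
contact_force: [0.4, -1.1, -0.9]
gripper_width: 53.9
```

Call:
servo_tool(rows=[[0.3,0,0,1,0,0,0],[0.3,0,0,1,0,0,0],[0.3,0,0,0.7,0,0,0],[0.3,0,0,0.3,0,0,0],[0.3,0,0,0,0,0,0],[0.3,0,0,0,0,0,0]])

```text
clock: 7.35
position: [648.2, -101.5, 34.7]
ee_rot: [0.987, -0.16, 0.0, -0.0]
contact_force: [1.0, -0.4, -0.8]
gripper_width: 54.0
```

Call:
servo_tool(rows=[[0.3,0,0,0.1,0,0,0],[0.3,0,0,0,0,0,0]])

```text
clock: 7.55
position: [648.2, -101.5, 33.8]
ee_rot: [0.987, -0.16, 0.0, -0.0]
contact_force: [0.3, -0.1, -0.2]
gripper_width: 54.3
```

Call:
servo_tool(rows=[[0.5,0,0,0,0,0,0],[0.7,0,0,0,0,0,0],[0.78,0,0,0,0,0,0],[0.78,0,0,0,0,0,0],[0.78,0,0,-1,0,0,0],[0.78,0,0,-3,0,0,0],[0.78,0,0,-3,0,0,0],[0.78,0,0,-3,0,0,0],[0.78,-3,0,0,0,0,0],[0.78,-1,0,0,0,0,0],[0.78,0,0,0,0,0,0],[0.78,0,0,0,0,0,0]])

```text
clock: 8.75
position: [610.4, -88.9, 133.6]
ee_rot: [0.987, -0.16, 0.0, 0.0]
contact_force: [0.3, -0.6, 0.7]
gripper_width: 66.5
```

```bash
python3 - <<'E'
from h import *
g=get_image("wrist");s=read_state();print(s["position"],s["contact_force"],s["gripper_width"])
A=[649.4,-101.6]
print("bore ring z35",circ(g,A,16,35,1)); print("outer z29",circ(g,A,29,28,-1)); print("pin",circ(g,A,6,76,1,band=4))
im=g["image"];u,v=proj(g,[*A,40]).astype(int);print(u,v);cv2.imwrite("pics/a1.png",cv2.resize(im[max(v-80,0):v+80,u-100:u+100,::-1],None,fx=3,fy=3))
t=get_image("top");dish=onz(t,184,231,7);print(delta([456.4,-238.9,100],s),delta([dish[0],dish[1],125],s))
E
```

```text
[610.5447679  -89.00943445 133.35323315] [0.62744834 0.15231087 0.65455626] 66.62000248954516
bore ring z35 (array([ 649.61, -101.6 ]), 120, 'median resid 0.76, free r 16.75')
outer z29 (array([ 648.45, -101.48]), 120, 'median resid 0.25, free r 29.25')
pin (array([ 649.15, -101.28]), 120, 'median resid 0.26, free r 6.01')
282 157
[-9.88641708 19.09191708  3.34062151] [-24.18289243 -25.64705368   0.82478235]
```

View pics/a1.png

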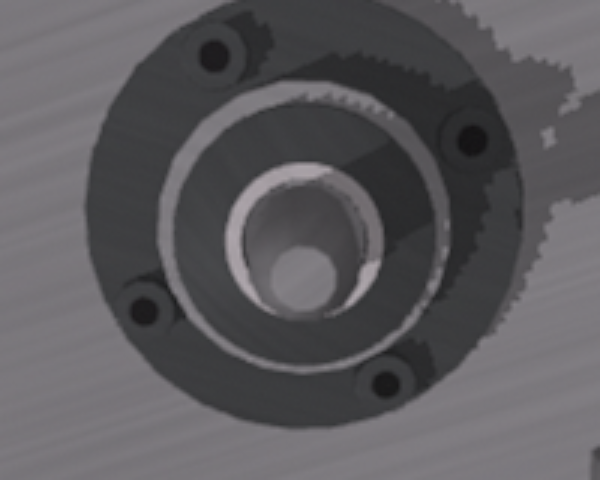

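The first dome is seated concentric, with its bore around the pin at about (283,157). The dish at (462,231) is next.

Call:
servo_tool(rows=[[0.78,-2.7,-2.85,0,0,0,0],[0.78,-2.7,-2.85,0,0,0,0],[0.78,-2.7,-2.85,0,0,0,0],[0.78,-2.7,-2.85,0,0,0,0],[0.78,-2.7,-2.85,0,0,0,0],[0.78,-2.7,-2.85,0,0,0,0],[0.78,-2.7,-2.85,0,0,0,0],[0.78,-2.7,-2.85,0,0,0,0],[0.78,-2.6,-2.85,0.8,0,0,0],[0.78,0,0,0,0,0,0],[0.78,0,0,0,0,0,0]])

```text
clock: 9.95
position: [461.6, 231.8, 125.1]
ee_rot: [0.987, -0.159, -0.0, 0.001]
contact_force: [0.8, -0.2, 0.5]
gripper_width: 66.5
```

```bash
python3 - <<'E'
from h import *
g=get_image("wrist");s=read_state();print(s["position"],s["gripper_width"])
f=357.3/(g["extrinsics"][2,3]-9);C=[462.2,230.7]
for o in ring(g,[*C,9],29*f,70)[:3]: print("ring",np.round(o,2),o[4]/f,onz(g,o[2],o[3],9).round(1))
print("outer",circ(g,C,29,9,1,band=8)); c=circ(g,C,29,9,1)[0]; print("fine",circ(g,c,29,9,1,band=4),"inner edge",circ(g,c,26.5,8.5,-1,band=2.5))
print(delta([*c,8],s))
im=g["image"];u,v=proj(g,[*c,5]).astype(int);cv2.imwrite("pics/d1.png",cv2.resize(im[max(v-80,0):v+80,u-120:u+120,::-1],None,fx=3,fy=3))
E
```

```text
[461.86853584 231.09341726 125.22347238] 66.32491422477786
ring [2.7000e-01 9.6000e+01 2.7990e+02 2.0531e+02 3.4340e+01] 23.825067351665894 [464.6 233.3   9. ]
ring [2.7000e-01 8.8000e+01 2.7986e+02 2.0529e+02 3.4190e+01] 23.72582942751271 [464.6 233.3   9. ]
ring [2.7000e-01 1.0400e+02 2.7989e+02 2.0533e+02 3.4540e+01] 23.963636774689977 [464.6 233.3   9. ]
outer (array([463.77, 233.51]), 120, 'median resid 0.25, free r 28.75')
fine (array([463.78, 233.51]), 120, 'median resid 0.25, free r 28.75') inner edge (array([463.73, 233.54]), 120, 'median resid 1.00, free r 25.50')
[ 0.10609262 -0.2986387  11.72209616]
```

Call:
servo_tool(rows=[[0.78,0.13,-0.29,2,0,0,0],[0.78,0,0,3,0,0,0],[0.78,0,0,3,0,0,0],[0.78,0,0,2,0,0,0],[0.78,0,0,1,0,0,0],[0.78,0,0,0.6,0,0,0],[0.78,0,0,0,0,0,0],[0.78,0,0,0,0,0,0]])

```text
clock: 10.8
position: [464.4, 233.6, 10.4]
ee_rot: [0.987, -0.16, 0.001, -0.001]
contact_force: [-0.9, 0.3, -0.2]
gripper_width: 66.7
```

Call:
servo_tool(rows=[[0.5,0,0,0,0,0,0],[0.3,0,0,0,0,0,0],[0.3,0,0,0,0,0,0],[0.3,0,0,0,0,0,0],[0.3,0,0,0,0,0,0],[0.3,0,0,0,0,0,0]])

```text
clock: 11.4
position: [464.3, 233.8, 11.6]
ee_rot: [0.987, -0.16, 0.001, -0.001]
contact_force: [-1.0, -1.3, 6.6]
gripper_width: 54.3
```

Call:
servo_tool(rows=[[0.3,0,0,-0.5,0,0,0],[0.3,0,0,-2,0,0,0],[0.3,0,0,-3,0,0,0],[0.3,0,0,-4,0,0,0],[0.3,0,0,-4,0,0,0],[0.3,0,0,-4,0,0,0],[0.3,0,0,0,0,0,0],[0.3,0,0,0,0,0,0]])

```text
clock: 12.2
position: [463.5, 233.6, 185.9]
ee_rot: [0.987, -0.16, 0.001, -0.001]
contact_force: [-0.3, -0.9, -1.8]
gripper_width: 54.0
```

```bash
python3 - <<'E'
from h import *
g=get_image("wrist");s=read_state();print(s["position"],s["gripper_width"],s["contact_force"])
held(24.5,0,s,g,100);held(28.5,0,s,g,100);held(13.5,-4,s,g)
print(delta([649.4,-101.6,184],s))
cv2.imwrite("pics/w4.png",g["image"][:,:,::-1])
E
```

```text
[462.93079206 233.02277576 184.46637077] 54.00961031676716 [ 0.25318854 -0.41993947 -0.34657482]
held [  0.33  88.   282.87 287.92  56.5 ] r mm 24.0 tool offs mm [ 2.2 -1.  -0. ]
held [  0.34  72.   282.88 288.02  55.93] r mm 23.8 tool offs mm [ 2.1 -1.  -0. ]
held [  0.35  80.   282.87 287.96  56.22] r mm 23.9 tool offs mm [ 2.2 -1.  -0. ]
held [  0.38  96.   282.87 287.88  56.75] r mm 24.1 tool offs mm [ 2.2 -1.  -0. ]
held [  0.33  88.   282.87 287.92  56.5 ] r mm 24.0 tool offs mm [ 2.2 -1.  -0. ]
held [  0.34  72.   282.88 288.02  55.93] r mm 23.8 tool offs mm [ 2.1 -1.  -0. ]
held [  0.35  80.   282.87 287.96  56.22] r mm 23.9 tool offs mm [ 2.2 -1.  -0. ]
held [  0.38  96.   282.87 287.88  56.75] r mm 24.1 tool offs mm [ 2.2 -1.  -0. ]
[2.82838028e+01 2.58352463e+01 1.99596102e-02]
```

View pics/w4.png

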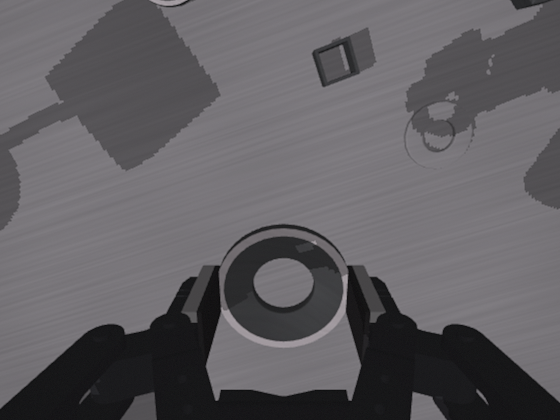

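The dish is held level, with its rim at about (283,288). I'm carrying it to the mandrel.

Call:
servo_tool(rows=[[0.3,3.13,2.87,0,0,0,0],[0.3,3.13,2.87,0,0,0,0],[0.3,3.13,2.87,0,0,0,0],[0.3,3.13,2.87,0,0,0,0],[0.3,3.13,2.87,0,0,0,0],[0.3,3.13,2.87,0,0,0,0],[0.3,3.13,2.87,0,0,0,0],[0.3,3.13,2.87,0,0,0,0],[0.3,3.13,2.87,2,0,0,0],[0.3,0,0,3,0,0,0],[0.3,0,0,3,0,0,0],[0.3,0,0,0,0,0,0]])

```text
clock: 13.45
position: [644.5, -101.3, 97.2]
ee_rot: [0.987, -0.161, -0.007, 0.001]
contact_force: [-0.1, -0.2, -0.8]
gripper_width: 53.9
```

Call:
servo_tool(rows=[[0.3,0,0,0,0,0,0],[0.3,0,0,0,0,0,0]])

```text
clock: 13.65
position: [650.2, -100.5, 106.0]
ee_rot: [0.987, -0.16, 0.001, 0.0]
contact_force: [-0.5, 0.4, -0.3]
gripper_width: 54.0
```

```bash
cat >> h.py <<'E'
def chk(A,rmm,dz):
    for i in range(2):
        g=get_image("wrist");s=read_state();print(s["position"].round(1),s["gripper_width"].round(1),"to axis mm",(delta([*A,26],s)*10).round(1));held(rmm,dz,s,g,100)
E
python3 - <<'E'
from h import *
chk([649.4,-101.6],24,-1.5)
E
```

```text
Traceback (most recent call last):
  File "h.py", line 60, in chk
    g=get_image("wrist");s=read_state();print(s["position"].round(1),s["gripper_width"].round(1),"to axis mm",(delta([*A,26],s)*10).round(1));held(rmm,dz,s,g,100)
                                                                     ^^^^^^^^^^^^^^^^^^^^^^^^
AttributeError: 'float' object has no attribute 'round'
```

```bash
sed -i 's/s\["gripper_width"\].round(1)/round(s["gripper_width"],1)/' h.py
python3 - <<'E'
from h import *
chk([649.4,-101.6],24,-1.5)
E
```

```text
[ 650.2 -100.4  106.6] 54.4 to axis mm [-0.7  1.5 80.5]
held [  0.32  80.   283.   288.    56.05] r mm 23.8 tool offs mm [ 1.9 -0.2  1.5]
held [  0.33  88.   283.02 287.94  56.31] r mm 23.9 tool offs mm [ 1.9 -0.2  1.5]
held [  0.33  96.   283.01 287.88  56.58] r mm 24.0 tool offs mm [ 1.9 -0.2  1.5]
held [  0.35  72.   282.96 287.93  55.81] r mm 23.7 tool offs mm [ 1.9 -0.2  1.5]
[ 650.1 -100.3  106.5] 54.2 to axis mm [-0.5  1.5 80.5]
held [  0.33  80.   283.01 287.98  56.04] r mm 23.8 tool offs mm [ 1.8 -0.2  1.5]
held [  0.33  88.   283.02 287.94  56.31] r mm 23.9 tool offs mm [ 1.8 -0.2  1.5]
held [  0.33  96.   283.01 287.88  56.58] r mm 24.0 tool offs mm [ 1.9 -0.2  1.5]
held [  0.34  72.   282.96 287.92  55.82] r mm 23.7 tool offs mm [ 1.9 -0.2  1.5]
```

Call:
servo_tool(rows=[[0.3,-0.22,0.17,0.5,0,0,0],[0.3,0,0,0.8,0,0,0],[0.3,0,0,0.8,0,0,0],[0.3,0,0,0.9,0,0,0],[0.3,0,0,0,0,0,0]])

```text
clock: 14.3
position: [646.8, -101.7, 72.9]
ee_rot: [0.987, -0.16, -0.0, 0.0]
contact_force: [2.2, -0.1, -1.8]
gripper_width: 54.1
```

Call:
servo_tool(rows=[[0.3,0,0,1,0,0,0],[0.3,0,0,1,0,0,0],[0.3,0,0,0.6,0,0,0],[0.3,0,0,0.2,0,0,0],[0.3,0,0,0,0,0,0],[0.3,0,0,0,0,0,0]])

```text
clock: 14.9
position: [646.5, -101.7, 46.8]
ee_rot: [0.987, -0.16, -0.0, 0.0]
contact_force: [-0.1, -0.3, 0.8]
gripper_width: 54.1
```

Call:
servo_tool(rows=[[0.3,0,0,0.1,0,0,0],[0.3,0,0,0,0,0,0]])

```text
clock: 15.1
position: [646.5, -101.7, 46.7]
ee_rot: [0.987, -0.16, 0.0, 0.0]
contact_force: [-1.4, 0.4, 4.6]
gripper_width: 54.1
```

Call:
servo_tool(rows=[[0.5,0,0,0,0,0,0],[0.7,0,0,0,0,0,0],[0.78,0,0,0,0,0,0],[0.78,0,0,0,0,0,0],[0.78,0,0,-1,0,0,0],[0.78,0,0,-3,0,0,0],[0.78,0,0,-3,0,0,0],[0.78,0,0,-1.5,0,0,0],[0.78,-3,0,0,0,0,0],[0.78,-1,0,0,0,0,0],[0.78,0,0,0,0,0,0],[0.78,0,0,0,0,0,0]])

```text
clock: 16.3
position: [609.3, -89.1, 130.9]
ee_rot: [0.987, -0.16, 0.0, 0.0]
contact_force: [0.2, 0.4, 0.0]
gripper_width: 66.7
```

```bash
python3 - <<'E'
from h import *
g=get_image("wrist");s=read_state();print(s["position"],s["contact_force"],s["gripper_width"])
A=[649.4,-101.6]
print("rim z44",circ(g,A,29,44,1)); print("pin",circ(g,A,6,76,1,band=4))
im=g["image"];u,v=proj(g,[*A,40]).astype(int);print(u,v);cv2.imwrite("pics/a2.png",cv2.resize(im[max(v-80,0):v+80,u-100:u+100,::-1],None,fx=3,fy=3))
print(delta([456.4,-238.9,125],s))
E
```

```text
[609.41247786 -89.19235456 130.6202736 ] [ 0.25484844  0.38946977 -0.05691584] 66.43210998738047
rim z44 (array([ 646.41, -101.4 ]), 120, 'median resid 0.21, free r 28.96')
pin (array([ 649.2 , -100.92]), 120, 'median resid 0.50, free r 6.26')
282 157
[-9.78726139 19.03852522  0.55849946]
```

View pics/a2.png

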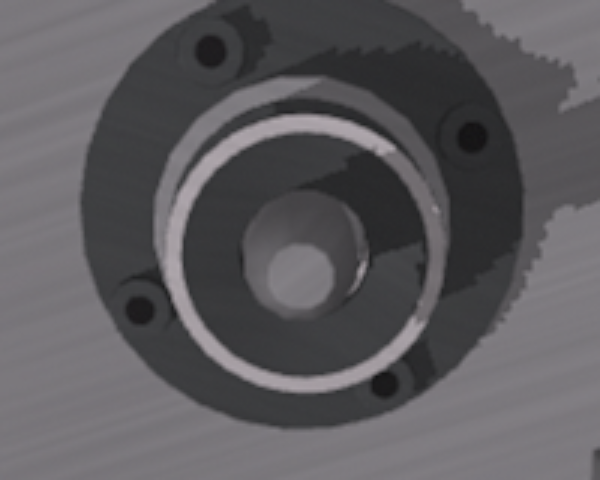

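The dish is on the pin hollow side up, but about 2.8 mm off toward −x (within the play). I'll regrip it and nudge it to centre.

Call:
servo_tool(rows=[[0.78,3,0,0,0,0,0],[0.78,1,0,2.5,0,0,0],[0.78,0,0,3,0,0,0],[0.78,0,0,2,0,0,0],[0.78,0,0,0.8,0,0,0],[0.78,0,0,0,0,0,0],[0.5,0,0,0,0,0,0],[0.3,0,0,0,0,0,0],[0.3,0,0,0,0,0,0],[0.3,0,0,0,0,0,0]])

```text
clock: 17.35
position: [647.7, -101.6, 49.1]
ee_rot: [0.987, -0.16, 0.002, -0.0]
contact_force: [1.1, -0.8, 3.5]
gripper_width: 53.2
```

Call:
servo_tool(rows=[[0.3,0,0,-0.1,0,0,0],[0.3,0.12,-0.04,0,0,0,0],[0.3,0.12,-0.04,0,0,0,0],[0.3,0,0,0,0,0,0],[0.3,0,0,0.15,0,0,0],[0.3,0,0,0,0,0,0]])

```text
clock: 17.95
position: [647.8, -101.7, 48.9]
ee_rot: [0.987, -0.16, -0.001, 0.0]
contact_force: [-6.9, 1.7, 11.8]
gripper_width: 53.2
```

Call:
servo_tool(rows=[[0.5,0,0,0,0,0,0],[0.7,0,0,0,0,0,0],[0.78,0,0,0,0,0,0],[0.78,0,0,0,0,0,0],[0.78,0,0,-1,0,0,0],[0.78,0,0,-3,0,0,0],[0.78,0,0,-3,0,0,0],[0.78,0,0,-1.5,0,0,0],[0.78,-3,0,0,0,0,0],[0.78,-1,0,0,0,0,0],[0.78,0,0,0,0,0,0],[0.78,0,0,0,0,0,0]])

```text
clock: 19.15
position: [611.8, -89.1, 132.3]
ee_rot: [0.987, -0.16, 0.0, 0.0]
contact_force: [-0.2, 0.2, -0.4]
gripper_width: 66.9
```

```bash
python3 - <<'E'
from h import *
g=get_image("wrist");s=read_state();print(s["position"],s["contact_force"],s["gripper_width"])
A=[649.4,-101.6]
print("rim z44",circ(g,A,29,44,1)); print("pin",circ(g,A,6,76,1,band=4))
print(delta([456.4,-238.9,125],s))
E
```

```text
[611.98259277 -89.16904971 132.08429181] [0.03989382 0.31271444 0.10517979] 66.70292059526248
rim z44 (array([ 647.47, -101.09]), 120, 'median resid 0.22, free r 28.98')
pin (array([ 649.23, -100.89]), 120, 'median resid 0.52, free r 6.29')
[-10.02930787  19.12255054   0.70421787]
```

```bash
python3 - <<'E'
from h import *
A=[649.4,-101.6];o=[]
for n,k in(("wrist",80),("side",40)):
    g=get_image(n);im=g["image"];u,v=proj(g,[*A,45]).astype(int);o.append(cv2.resize(im[v-k:v+k,u-k:u+k,::-1],(400,400),interpolation=cv2.INTER_CUBIC))
    if n=="side": print("side rim",circ(g,A,29,44,1),"pin",proj(g,[*A,76])-[u-k,v-k])
    else:
        for z in(44,42,46): print(z,circ(g,A,29,z,1),"inner",circ(g,A,25.5,z,-1,band=3))
cv2.imwrite("pics/a3.png",np.hstack(o))
E
```

```text
44 (array([ 647.45, -101.11]), 120, 'median resid 0.22, free r 28.97') inner (array([ 647.42, -101.13]), 120, 'median resid 0.00, free r 25.50')
42 (array([ 647.05, -100.99]), 120, 'median resid 0.23, free r 29.23') inner (array([ 647.02, -100.99]), 120, 'median resid 0.22, free r 25.72')
46 (array([ 647.9 , -101.25]), 120, 'median resid 0.48, free r 28.72') inner (array([ 647.79, -101.27]), 120, 'median resid 0.25, free r 25.25')
side rim (array([646.07, -97.5 ]), 10, 'median resid 0.40, free r 28.93') pin [39.72038058 30.8627109 ]
```

View pics/a3.png

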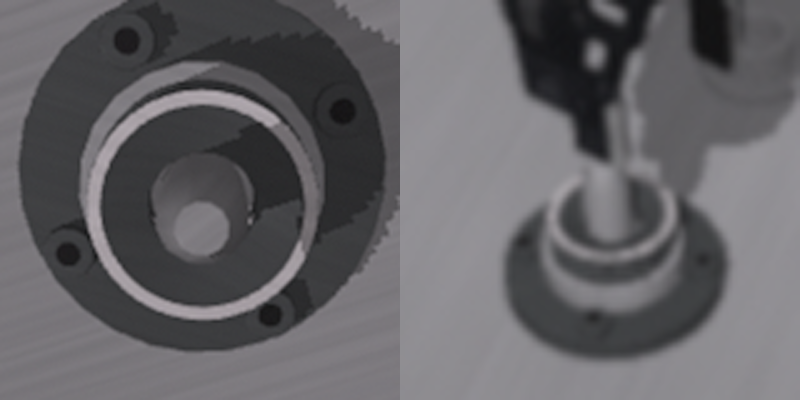

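The dish is now level and about 1.8 mm off the axis, within the 2.5 mm play. The side view shows it sitting flat on the dome. Next is the second dome at (456,-239).

Call:
servo_tool(rows=[[0.78,-2,3.82,0,0,0,0],[0.78,-2,3.82,0,0,0,0],[0.78,-2,3.82,0,0,0,0],[0.78,-2,3.82,0,0,0,0],[0.78,-2,3.82,0.7,0,0,0],[0.78,0,0,0,0,0,0],[0.78,0,0,0,0,0,0],[0.78,0,0,0,0,0,0]])

```text
clock: 20.1
position: [457.1, -238.6, 125.2]
ee_rot: [0.987, -0.16, 0.001, 0.0]
contact_force: [0.2, 0.1, -0.6]
gripper_width: 66.6
```

```bash
python3 - <<'E'
from h import *
g=get_image("wrist");s=read_state();print(s["position"],s["gripper_width"])
P=[456.4,-238.9,9];f=357.3/(g["extrinsics"][2,3]-9)
for o in ring(g,P,16*f,50)[:3]: X=onz(g,o[2],o[3],9);print(np.round(o,2),X.round(1))
print("outer",circ(g,X,29,3,-1))
print(delta([*X[:2],9],s),g["image"][int(o[3]),int(o[2])+28])
E
```

```text
[ 457.19723355 -238.35565765  125.21714574] 66.43413657785447
[2.5000e-01 1.1200e+02 2.8036e+02 2.0943e+02 2.2150e+01] [ 457.2 -236.4    9. ]
[2.7000e-01 1.2000e+02 2.8033e+02 2.0945e+02 2.1940e+01] [ 457.2 -236.4    9. ]
[2.7000e-01 1.2000e+02 2.8025e+02 2.0997e+02 1.8820e+01] [ 456.8 -236.2    9. ]
outer (array([ 456.86, -236.72]), 120, 'median resid 0.51, free r 29.51')
[-0.11731842 -0.18923318 11.62160535] [54 54 56]
```

Call:
servo_tool(rows=[[0.78,-0.08,-0.18,2,0,0,0],[0.78,0,0,3,0,0,0],[0.78,0,0,3,0,0,0],[0.78,0,0,2,0,0,0],[0.78,0,0,0.8,0,0,0],[0.78,0,0,0,0,0,0],[0.78,0,0,0,0,0,0],[0.78,0,0,0,0,0,0]])

```text
clock: 20.95
position: [456.9, -236.7, 18.3]
ee_rot: [0.987, -0.16, 0.001, 0.0]
contact_force: [-0.1, 0.1, 0.6]
gripper_width: 66.2
```

Call:
servo_tool(rows=[[0.78,0,0,0.6,0,0,0],[0.78,0,0,0.4,0,0,0],[0.78,0,0,0,0,0,0],[0.78,0,0,0,0,0,0],[0.5,0,0,0,0,0,0],[0.3,0,0,0,0,0,0],[0.3,0,0,0,0,0,0],[0.3,0,0,0,0,0,0],[0.3,0,0,0,0,0,0]])

```text
clock: 21.85
position: [455.8, -236.7, 8.0]
ee_rot: [0.987, -0.16, 0.0, 0.0]
contact_force: [-1.3, 1.2, 6.7]
gripper_width: 54.1
```

Call:
servo_tool(rows=[[0.3,0,0,-0.5,0,0,0],[0.3,0,0,-2,0,0,0],[0.3,0,0,-3,0,0,0],[0.3,0,0,-4,0,0,0],[0.3,0,0,-4,0,0,0],[0.3,0,0,0,0,0,0],[0.3,0,0,0,0,0,0],[0.3,0,0,0,0,0,0]])

```text
clock: 22.65
position: [454.6, -236.3, 141.0]
ee_rot: [0.987, -0.16, -0.001, -0.0]
contact_force: [-0.9, -0.8, -1.4]
gripper_width: 54.2
```

```bash
python3 - <<'E'
from h import *
g=get_image("wrist");s=read_state();print(s["position"],s["gripper_width"],s["contact_force"])
held(16,1.5,s,g)
print(delta([649.2,-101.5,140],s))
E
```

```text
[ 454.57550639 -236.38096292  140.67745469] 54.07695525197679 [-0.41162838 -0.20075792 -1.08467547]
held [  0.36  72.   283.12 292.09  38.64] r mm 16.1 tool offs mm [ 1.4 -0.2 -1.5]
held [  0.36  80.   283.14 292.09  38.43] r mm 16.0 tool offs mm [ 1.4 -0.2 -1.5]
held [  0.37  88.   283.17 292.14  38.16] r mm 15.9 tool offs mm [ 1.4 -0.2 -1.5]
held [  0.43  96.   283.22 292.11  37.89] r mm 15.8 tool offs mm [ 1.4 -0.2 -1.5]
[ 14.19021102 -18.9567341    0.02024043]
```

Call:
servo_tool(rows=[[0.3,2.36,-3.16,0,0,0,0],[0.3,2.36,-3.16,0,0,0,0],[0.3,2.36,-3.16,0,0,0,0],[0.3,2.36,-3.16,0,0,0,0],[0.3,2.36,-3.16,0,0,0,0],[0.3,2.36,-3.16,1,0,0,0],[0.3,0,0,2,0,0,0],[0.3,0,0,1,0,0,0],[0.3,0,0,0,0,0,0],[0.3,0,0,0,0,0,0],[0.3,0,0,0,0,0,0]])

```text
clock: 23.8
position: [650.1, -102.2, 103.2]
ee_rot: [0.987, -0.16, 0.001, -0.0]
contact_force: [1.0, -0.4, 0.3]
gripper_width: 54.4
```

```bash
python3 - <<'E'
from h import *
chk([649.4,-101.6],16,1.5)
E
```

```text
[ 650.2 -102.1  103.3] 54.6 to axis mm [-1.1 -0.2 77.3]
held [  0.3   96.   282.89 292.21  37.95] r mm 15.8 tool offs mm [ 1.6 -0.1 -1.5]
held [  0.31  88.   282.9  292.12  38.22] r mm 15.9 tool offs mm [ 1.6 -0.1 -1.5]
held [  0.33  80.   282.93 292.08  38.45] r mm 16.0 tool offs mm [ 1.6 -0.1 -1.5]
held [  0.34  72.   282.85 292.16  38.74] r mm 16.1 tool offs mm [ 1.6 -0.1 -1.5]
[ 650.2 -102.   103.4] 54.2 to axis mm [-1.1 -0.1 77.4]
held [  0.3   96.   282.89 292.21  37.95] r mm 15.8 tool offs mm [ 1.6 -0.2 -1.5]
held [  0.31  88.   282.91 292.13  38.22] r mm 15.9 tool offs mm [ 1.6 -0.1 -1.5]
held [  0.33  80.   282.93 292.08  38.45] r mm 16.0 tool offs mm [ 1.6 -0.1 -1.5]
held [  0.34 104.   282.9  292.17  37.68] r mm 15.7 tool offs mm [ 1.6 -0.2 -1.5]
```

Call:
servo_tool(rows=[[0.3,-0.05,0,0.5,0,0,0],[0.3,0,0,0.8,0,0,0],[0.3,0,0,0.8,0,0,0],[0.3,0,0,0.6,0,0,0],[0.3,0,0,0,0,0,0],[0.3,0,0,0,0,0,0]])

```text
clock: 24.5
position: [649.5, -101.4, 74.7]
ee_rot: [0.987, -0.16, -0.0, 0.0]
contact_force: [-0.0, -1.1, -0.1]
gripper_width: 54.2
```

Call:
servo_tool(rows=[[0.3,0,0,0.8,0,0,0],[0.3,0,0,0.8,0,0,0],[0.3,0,0,0.4,0,0,0],[0.3,0,0,0,0,0,0],[0.3,0,0,0,0,0,0]])

```text
clock: 25.0
position: [649.6, -101.5, 54.9]
ee_rot: [0.987, -0.16, -0.0, 0.0]
contact_force: [0.8, 0.1, -0.7]
gripper_width: 54.1
```

```bash
python3 - <<'E'
from h import *
chk([649.4,-101.6],16,1.5)
g=get_image("wrist");print("pin",circ(g,[649.4,-101.6],6,76,1,band=4))
E
```

```text
[ 649.7 -101.4   55.2] 53.9 to axis mm [-0.3  0.3 29.2]
held [  2.45 120.   283.   292.73  35.61] r mm 14.8 tool offs mm [ 1.3 -0.1 -1.5]
held [  2.61  72.   281.6  295.08  40.89] r mm 17.0 tool offs mm [ 0.2 -0.7 -1.5]
held [  2.77 112.   283.   292.66  35.78] r mm 14.9 tool offs mm [ 1.3 -0.1 -1.5]
held [  3.06 104.   282.98 292.58  35.88] r mm 14.9 tool offs mm [ 1.4 -0.1 -1.5]
[ 649.8 -101.4   55.4] 54.4 to axis mm [-0.3  0.3 29.4]
held [  2.45 120.   283.02 292.75  35.6 ] r mm 14.8 tool offs mm [ 1.3 -0.2 -1.5]
held [  2.64  72.   281.58 295.08  40.88] r mm 17.0 tool offs mm [ 0.2 -0.8 -1.5]
held [  2.77 112.   283.01 292.66  35.76] r mm 14.9 tool offs mm [ 1.3 -0.2 -1.5]
held [  3.05 104.   283.   292.6   35.88] r mm 14.9 tool offs mm [ 1.4 -0.2 -1.5]
pin (array([ 649.56, -101.65]), 81, 'median resid 0.02, free r 6.01')
```

Call:
servo_tool(rows=[[0.3,-0.1,0.02,0.1,0,0,0],[0.3,0,0,0.1,0,0,0],[0.3,0,0,0,0,0,0]])

```text
clock: 25.45
position: [648.3, -101.3, 53.0]
ee_rot: [0.987, -0.16, -0.0, 0.0]
contact_force: [0.1, -1.0, -1.7]
gripper_width: 54.5
```

Call:
servo_tool(rows=[[0.3,0,0,0.1,0,0,0],[0.3,0,0,0,0,0,0]])

```text
clock: 25.65
position: [648.6, -101.3, 52.1]
ee_rot: [0.987, -0.16, 0.0, 0.0]
contact_force: [-0.0, -1.2, -0.8]
gripper_width: 54.5
```

Call:
servo_tool(rows=[[0.3,0,0,0.1,0,0,0],[0.3,0,0,0,0,0,0]])

```text
clock: 25.85
position: [648.6, -101.3, 52.0]
ee_rot: [0.987, -0.16, 0.0, 0.0]
contact_force: [-2.4, 0.9, 4.7]
gripper_width: 54.0
```

Call:
servo_tool(rows=[[0.5,0,0,0,0,0,0],[0.7,0,0,0,0,0,0],[0.78,0,0,0,0,0,0],[0.78,0,0,0,0,0,0],[0.78,0,0,-1,0,0,0],[0.78,0,0,-3,0,0,0],[0.78,0,0,-3,0,0,0],[0.78,0,0,-1,0,0,0],[0.78,-3,0,0,0,0,0],[0.78,-1,0,0,0,0,0],[0.78,0,0,0,0,0,0],[0.78,0,0,0,0,0,0]])

```text
clock: 27.05
position: [611.1, -88.7, 131.1]
ee_rot: [0.987, -0.16, 0.0, 0.0]
contact_force: [-0.1, 0.7, 0.7]
gripper_width: 66.5
```

```bash
python3 - <<'E'
from h import *
g=get_image("wrist");s=read_state();print(s["position"],s["contact_force"],s["gripper_width"])
A=[649.4,-101.6]
print("outer z47",circ(g,A,29,47,-1),"bore ring",circ(g,A,16,53,1,band=2.5),"pin",circ(g,A,6,76,1,band=4))
print(delta([654.6,260.9,140],s))
cv2.imwrite("pics/a4.png",g["image"][:,:,::-1])
E
```

```text
[611.29507644 -88.76239725 130.951633  ] [0.47777112 0.09186227 0.43071333] 66.48514209386647
outer z47 (array([ 649.91, -101.45]), 91, 'median resid 0.00, free r 29.00') bore ring (array([ 649.77, -101.39]), 120, 'median resid 1.02, free r 17.02') pin (array([ 649.35, -101.34]), 120, 'median resid 0.23, free r 5.97')
[ -6.9432014  -34.54225523  -0.91343971]
```

The second dome is centred at (649.9,-101.5) and seated. The second dish is next.

Call:
servo_tool(rows=[[0.78,-0.77,-3.84,0,0,0,0],[0.78,-0.77,-3.84,0,0,0,0],[0.78,-0.77,-3.84,0,0,0,0],[0.78,-0.77,-3.84,0,0,0,0],[0.78,-0.77,-3.84,0,0,0,0],[0.78,-0.77,-3.84,0,0,0,0],[0.78,-0.77,-3.84,0,0,0,0],[0.78,-0.77,-3.84,0,0,0,0],[0.78,-0.77,-3.84,0.5,0,0,0],[0.78,0,0,0,0,0,0],[0.78,0,0,0,0,0,0],[0.78,0,0,0,0,0,0]])

```text
clock: 28.3
position: [654.4, 260.3, 125.6]
ee_rot: [0.987, -0.161, -0.0, 0.0]
contact_force: [-0.4, -1.2, -0.6]
gripper_width: 66.4
```

```bash
python3 - <<'E'
from h import *
g=get_image("wrist");s=read_state();print(s["position"],s["gripper_width"])
f=357.3/(g["extrinsics"][2,3]-9);C=[654.6,260.9]
for o in ring(g,[*C,9],24*f,80)[:2]: print(np.round(o,2),onz(g,o[2],o[3],9).round(1))
c=circ(g,C,29,9,1,band=8)[0];print("outer",circ(g,c,29,9,1,band=4))
print(delta([*c,9.5],s))
E
```

```text
[654.38128783 259.9451117  125.93564202] 66.58309843123851
[2.5000e-01 1.2800e+02 2.7864e+02 2.0683e+02 3.4880e+01] [656.4 263.1   9. ]
[2.6000e-01 8.8000e+01 2.7858e+02 2.0681e+02 3.3940e+01] [656.4 263.1   9. ]
outer (array([655.57, 263.26]), 120, 'median resid 0.25, free r 28.75')
[ 9.86160725e-03 -3.57685546e-01  1.16433915e+01]
```

Call:
servo_tool(rows=[[0.78,0.04,-0.35,2,0,0,0],[0.78,0,0,3,0,0,0],[0.78,0,0,3,0,0,0],[0.78,0,0,2,0,0,0],[0.78,0,0,0.6,0,0,0],[0.78,0,0,0,0,0,0],[0.78,0,0,0,0,0,0],[0.78,0,0,0,0,0,0]])

```text
clock: 29.15
position: [656.7, 264.6, 22.1]
ee_rot: [0.987, -0.16, 0.001, -0.001]
contact_force: [0.6, 0.4, -0.5]
gripper_width: 67.1
```

```bash
python3 - <<'E'
from h import *
s=read_state();print(s["position"],delta([655.9,263.2,9.5],s))
E
```

```text
[656.65429606 264.64098152  22.0666448 ] [-0.02874828  0.16359445  1.25621253]
```

Call:
servo_tool(rows=[[0.78,-0.03,0.14,0.6,0,0,0],[0.78,0,0,0.6,0,0,0],[0.78,0,0,0,0,0,0],[0.78,0,0,0,0,0,0],[0.5,0,0,0,0,0,0],[0.3,0,0,0,0,0,0],[0.3,0,0,0,0,0,0],[0.3,0,0,0,0,0,0],[0.3,0,0,0,0,0,0],[0.3,0,0,0,0,0,0]])

```text
clock: 30.15
position: [655.3, 263.4, 8.8]
ee_rot: [0.987, -0.16, 0.001, -0.0]
contact_force: [-0.0, 1.2, 5.5]
gripper_width: 54.6
```

Call:
servo_tool(rows=[[0.3,0,0,-0.5,0,0,0],[0.3,0,0,-2,0,0,0],[0.3,0,0,-3,0,0,0],[0.3,0,0,-4,0,0,0],[0.3,0,0,-4,0,0,0],[0.3,0,0,-2,0,0,0],[0.3,0,0,0,0,0,0],[0.3,0,0,0,0,0,0]])

```text
clock: 30.95
position: [653.9, 262.7, 161.8]
ee_rot: [0.987, -0.161, -0.001, 0.0]
contact_force: [-0.8, 0.0, -2.2]
gripper_width: 54.8
```

```bash
python3 - <<'E'
from h import *
g=get_image("wrist");s=read_state();print(s["position"],s["gripper_width"],s["contact_force"])
held(24,-1.5,s,g,100)
print(delta([649.4,-101.6,160],s))
E
```

```text
[653.55163087 262.50324588 160.69624872] 54.54497496147231 [-0.04292646  0.22973869 -1.6014679 ]
held [  0.32  88.   282.87 289.35  57.46] r mm 24.6 tool offs mm [ 0.7 -0.6  1.5]
held [  0.33  80.   282.86 289.35  57.21] r mm 24.5 tool offs mm [ 0.7 -0.6  1.5]
held [  0.33  96.   282.84 289.21  57.72] r mm 24.7 tool offs mm [ 0.8 -0.6  1.5]
held [  0.34  72.   282.79 289.35  56.96] r mm 24.4 tool offs mm [ 0.7 -0.6  1.5]
[11.14375411 34.66539462  0.12690516]
```

Call:
servo_tool(rows=[[0.3,1.23,3.85,0,0,0,0],[0.3,1.23,3.85,0,0,0,0],[0.3,1.23,3.85,0,0,0,0],[0.3,1.23,3.85,0,0,0,0],[0.3,1.23,3.85,0,0,0,0],[0.3,1.23,3.85,0,0,0,0],[0.3,1.23,3.85,0,0,0,0],[0.3,1.23,3.85,1,0,0,0],[0.3,1.23,3.85,2,0,0,0],[0.3,0,0,2,0,0,0],[0.3,0,0,0.8,0,0,0],[0.3,0,0,0,0,0,0]])

```text
clock: 32.2
position: [648.5, -100.5, 101.9]
ee_rot: [0.987, -0.16, -0.003, 0.001]
contact_force: [-0.2, 0.7, -0.9]
gripper_width: 54.3
```

Call:
servo_tool(rows=[[0.3,0,0,0,0,0,0],[0.3,0,0,0,0,0,0]])

```text
clock: 32.4
position: [651.1, -99.6, 106.1]
ee_rot: [0.987, -0.159, 0.001, -0.0]
contact_force: [0.0, 0.7, -0.1]
gripper_width: 54.3
```

```bash
python3 - <<'E'
from h import *
chk([649.4,-101.6],24,0)
E
```

```text
[651.1 -99.7 106.2] 54.1 to axis mm [-1.2  2.4 80.2]
held [  0.31  88.   283.   289.44  57.4 ] r mm 24.1 tool offs mm [ 2.  -0.3  0. ]
held [  0.31  80.   282.99 289.48  57.16] r mm 24.0 tool offs mm [ 2.  -0.3  0. ]
held [  0.32  96.   282.99 289.42  57.66] r mm 24.2 tool offs mm [ 2.  -0.3  0. ]
held [  0.34 104.   282.97 289.33  57.95] r mm 24.3 tool offs mm [ 2.1 -0.3  0. ]
[650.9 -99.8 106.2] 54.6 to axis mm [-1.   2.2 80.2]
held [  0.31  88.   283.   289.43  57.41] r mm 24.1 tool offs mm [ 2.  -0.3  0. ]
held [  0.32  80.   282.99 289.47  57.16] r mm 24.0 tool offs mm [ 2.  -0.3  0. ]
held [  0.32  96.   282.99 289.42  57.66] r mm 24.3 tool offs mm [ 2.  -0.3  0. ]
held [  0.34 104.   282.98 289.34  57.95] r mm 24.4 tool offs mm [ 2.  -0.3  0. ]
```

Shift x −0.05 (there is drift on the way down), y +0.23, and lower to about 68.

Call:
servo_tool(rows=[[0.3,-0.07,0.23,0.5,0,0,0],[0.3,0,0,0.8,0,0,0],[0.3,0,0,0.8,0,0,0],[0.3,0,0,0.8,0,0,0],[0.3,0,0,0.8,0,0,0],[0.3,0,0,0,0,0,0],[0.3,0,0,0,0,0,0],[0.3,0,0,0,0,0,0]])

```text
clock: 33.3
position: [649.3, -102.6, 68.5]
ee_rot: [0.987, -0.16, 0.0, -0.0]
contact_force: [-0.6, 0.4, -0.3]
gripper_width: 54.5
```

```bash
python3 - <<'E'
from h import *
g=get_image("wrist");s=read_state();print(s["position"],s["contact_force"],delta([649.4,-101.6,62],s)*10);print("pin",circ(g,[649.4,-101.6],6,76,1,band=4))
print("rim",circ(g,[649.4,-101.6],29,s["position"][2],1,band=4))
E
```

```text
[ 649.30881931 -102.57849776   68.57771362] [ 0.69303434 -0.2727304  -0.94325064] [-0.22944041 -0.95526701  6.57775876]
pin (array([ 649.54, -101.45]), 83, 'median resid 0.24, free r 6.01')
rim (array([ 649.78, -102.58]), 120, 'median resid 0.23, free r 28.78')
```

Call:
servo_tool(rows=[[0.3,-0.03,-0.09,0.3,0,0,0],[0.3,0,0,0.2,0,0,0],[0.3,0,0,0,0,0,0],[0.3,0,0,0,0,0,0]])

```text
clock: 33.75
position: [648.9, -101.6, 63.0]
ee_rot: [0.987, -0.16, -0.0, 0.0]
contact_force: [-0.3, 0.4, -1.4]
gripper_width: 54.8
```

Call:
servo_tool(rows=[[0.3,0,0,0.1,0,0,0],[0.3,0,0,0,0,0,0]])

```text
clock: 33.95
position: [648.8, -101.6, 62.0]
ee_rot: [0.987, -0.16, -0.0, 0.0]
contact_force: [0.4, 0.6, -0.0]
gripper_width: 54.8
```

Call:
servo_tool(rows=[[0.3,0,0,0.1,0,0,0],[0.3,0,0,0,0,0,0]])

```text
clock: 34.15
position: [649.0, -101.7, 61.7]
ee_rot: [0.987, -0.16, 0.0, 0.0]
contact_force: [-1.1, 0.8, 3.0]
gripper_width: 54.8
```

Call:
servo_tool(rows=[[0.5,0,0,0,0,0,0],[0.7,0,0,0,0,0,0],[0.78,0,0,0,0,0,0],[0.78,0,0,0,0,0,0],[0.78,0,0,-1,0,0,0],[0.78,0,0,-3,0,0,0],[0.78,0,0,-3,0,0,0],[0.78,-3,0,0,0,0,0],[0.78,-1,0,0,0,0,0],[0.78,0,0,0,0,0,0],[0.78,0,0,0,0,0,0]])

```text
clock: 35.25
position: [611.4, -89.1, 131.1]
ee_rot: [0.987, -0.16, 0.0, 0.0]
contact_force: [0.0, -0.2, 0.2]
gripper_width: 66.8
```

```bash
python3 - <<'E'
from h import *
g=get_image("wrist");s=read_state();print(s["position"],s["contact_force"],s["gripper_width"])
A=[649.4,-101.6]
print("rim z62",circ(g,A,29,62,1,band=4),"pin",circ(g,A,6,76,1,band=3))
print(delta([634.2,-261.9,140],s))
u,v=proj(g,[*A,55]).astype(int);a=cv2.resize(g["image"][v-80:v+80,u-80:u+80,::-1],(400,400),interpolation=cv2.INTER_CUBIC)
g=get_image("side");u,v=proj(g,[*A,45]).astype(int);b=cv2.resize(g["image"][v-40:v+40,u-40:u+40,::-1],(400,400),interpolation=cv2.INTER_CUBIC)
cv2.imwrite("pics/a5.png",np.hstack([a,b]))
E
```

```text
[611.61046642 -89.14351363 130.85574525] [-0.10365084 -0.15708285 -0.38907127] 66.7951022089212
rim z62 (array([ 649.94, -101.54]), 120, 'median resid 0.23, free r 28.98') pin (array([ 649.01, -101.  ]), 120, 'median resid 0.49, free r 6.25')
[ 7.60361871 15.67631605 -0.90839294]
```

View pics/a5.png

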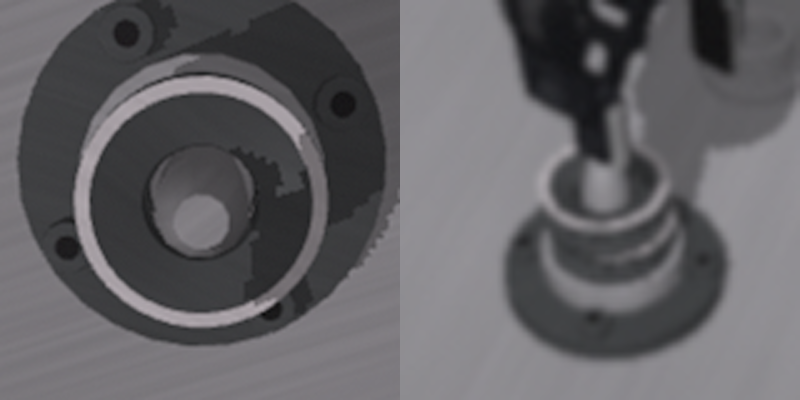

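The four washers are stacked concentric and look level in both views. The thrust ring is next.

Call:
servo_tool(rows=[[0.78,1.52,3.14,-0.5,0,0,0],[0.78,1.52,3.14,-0.5,0,0,0],[0.78,1.52,3.14,0,0,0,0],[0.78,1.52,3.14,0,0,0,0],[0.7,1.52,3.12,0,0,0,0],[0.7,0,0,0,0,0,0],[0.7,0,0,0,0,0,0],[0.7,0,0,0,0,0,0]])

```text
clock: 36.15
position: [633.5, -261.3, 140.5]
ee_rot: [0.987, -0.16, -0.0, -0.0]
contact_force: [-0.0, -0.1, -0.2]
gripper_width: 59.5
```

```bash
python3 - <<'E'
from h import *
g=get_image("wrist");s=read_state();print(s["position"],s["gripper_width"])
C=[634.2,-261.9]
f=357.3/(g["extrinsics"][2,3]-26)
for r in(13.5,20): 
  for o in ring(g,[*C,26],r*f,80)[:3]+ring(g,[*C,26],r*f,80,True)[:3]: print(r,np.round(o,2),o[4]/f,onz(g,o[2],o[3],26).round(1))
cv2.imwrite("pics/r1.png",g["image"][:,:,::-1])
E
```

```text
[ 633.60430921 -260.95840059  140.75908805] 59.8635471550524
13.5 [  0.49 104.   282.39 208.43  19.13] 13.18606134955241 [ 634.2 -260.9   26. ]
13.5 [  0.5   88.   282.39 208.58  18.18] 12.533244253953544 [ 634.1 -260.8   26. ]
13.5 [  0.52  96.   282.35 208.52  18.78] 12.94540829414331 [ 634.1 -260.8   26. ]
13.5 [  0.47 104.   282.35 208.53  18.16] 12.51428687721626 [ 634.1 -260.8   26. ]
13.5 [  0.49 112.   282.22 208.39  18.66] 12.859076343953365 [ 634.2 -260.8   26. ]
13.5 [  0.49  88.   282.39 208.59  17.21] 11.86395045634457 [ 634.1 -260.8   26. ]
```

View pics/r1.png

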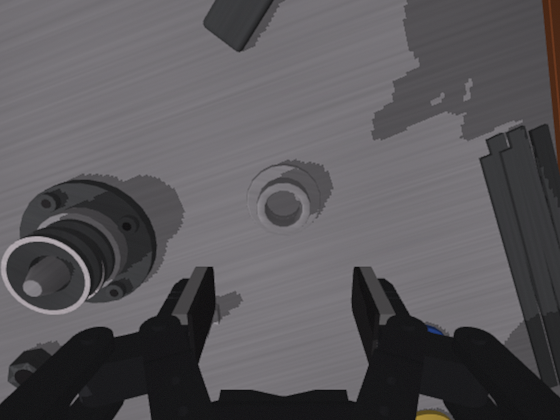

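Call:
servo_tool(rows=[[0.7,0.05,0,2,0,0,0],[0.7,0,0,3,0,0,0],[0.7,0,0,3,0,0,0],[0.7,0,0,2,0,0,0],[0.7,0,0,0.8,0,0,0],[0.7,0,0,0,0,0,0],[0.7,0,0,0,0,0,0],[0.7,0,0,0,0,0,0]])

```text
clock: 37.0
position: [635.1, -261.9, 34.9]
ee_rot: [0.987, -0.16, 0.002, 0.0]
contact_force: [0.4, 0.4, 0.1]
gripper_width: 59.4
```

```bash
python3 - <<'E'
from h import *
s=read_state();print(s["position"],delta([634.2,-260.9,22],s))
E
```

```text
[ 635.09974053 -261.94473826   34.91864955] [-0.1224388  -0.07044384  1.29149974]
```

Call:
servo_tool(rows=[[0.7,-0.1,-0.07,0.7,0,0,0],[0.7,0,0,0.5,0,0,0],[0.7,0,0,0,0,0,0],[0.7,0,0,0,0,0,0],[0.4,0,0,0,0,0,0],[0.2,0,0,0,0,0,0],[0.2,0,0,0,0,0,0],[0.2,0,0,0,0,0,0],[0.2,0,0,0,0,0,0],[0.2,0,0,0,0,0,0],[0.2,0,0,0,0,0,0]])

```text
clock: 38.1
position: [633.6, -261.2, 21.7]
ee_rot: [0.987, -0.16, 0.0, 0.0]
contact_force: [0.0, -0.1, 5.0]
gripper_width: 37.2
```

Call:
servo_tool(rows=[[0.2,0,0,-0.5,0,0,0],[0.2,0,0,-2,0,0,0],[0.2,0,0,-3,0,0,0],[0.2,0,0,-4,0,0,0],[0.2,0,0,-4,0,0,0],[0.2,0,0,0,0,0,0],[0.2,0,0,0,0,0,0],[0.2,0,0,0,0,0,0]])

```text
clock: 38.9
position: [631.7, -260.2, 153.4]
ee_rot: [0.987, -0.161, -0.003, -0.001]
contact_force: [-0.2, 0.6, -2.0]
gripper_width: 37.1
```

```bash
python3 - <<'E'
from h import *
g=get_image("wrist");s=read_state();print(s["position"],s["gripper_width"],s["contact_force"])
held(13.5,4,s,g);held(20,4,s,g)
print(delta([649.6,-101.6,160],s))
E
```

```text
[ 631.7146311  -260.37205431  153.19232137] 37.66749519821445 [ 0.24046209 -0.36943119 -2.47542588]
[ -3.33626677 -15.62628635  -0.66065154]
```

Call:
servo_tool(rows=[[0.2,-0.67,-3.13,0,0,0,0],[0.2,-0.67,-3.13,0,0,0,0],[0.2,-0.67,-3.13,0,0,0,0],[0.2,-0.67,-3.13,0,0,0,0],[0.2,-0.67,-3.11,1,0,0,0],[0.2,0,0,2,0,0,0],[0.2,0,0,1,0,0,0],[0.2,0,0,0,0,0,0],[0.2,0,0,0,0,0,0],[0.2,0,0,0,0,0,0]])

```text
clock: 39.95
position: [651.4, -102.9, 116.8]
ee_rot: [0.987, -0.161, 0.001, 0.0]
contact_force: [0.0, -0.1, -1.4]
gripper_width: 37.6
```

```bash
python3 - <<'E'
from h import *
g=get_image("wrist");s=read_state();print(s["position"],s["gripper_width"],delta([649.5,-101.6,84],s)*10)
z=s["position"][2]
print("bore top",circ(g,s["position"],13.5,z+4,1,band=3),circ(g,s["position"],13.5,z+4,-1,band=3));print("hub",circ(g,s["position"],20,z+4,1,band=4))
cv2.imwrite("pics/r2.png",cv2.resize(g["image"][190:390,160:400,::-1],None,fx=3,fy=3))
E
```

```text
[ 651.35883563 -102.79561977  116.95034308] 37.53356461838784 [-2.19314026 -0.53160203 32.9471914 ]
bore top (array([ 648.5 , -100.25]), 36, 'median resid 1.15, free r 13.44') (array([ 652.02, -102.89]), 112, 'median resid 0.25, free r 13.75')
hub (array([ 651.34, -102.72]), 84, 'median resid 0.49, free r 20.00')
```

View pics/r2.png

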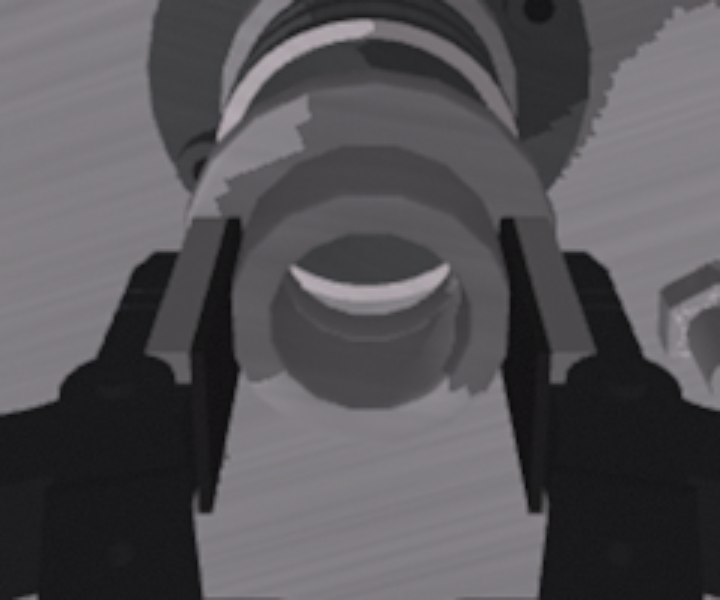

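The ring is held level and flange down, with its centre about at the TCP. I'll lower it and check near the pin top.

Call:
servo_tool(rows=[[0.2,-0.18,-0.06,0.5,0,0,0],[0.2,0,0,0.5,0,0,0],[0.2,0,0,0.4,0,0,0],[0.2,0,0,0,0,0,0],[0.2,0,0,0,0,0,0],[0.2,0,0,0,0,0,0]])

```text
clock: 40.6
position: [649.6, -100.9, 102.2]
ee_rot: [0.987, -0.16, 0.0, 0.0]
contact_force: [0.5, 0.6, -2.6]
gripper_width: 37.1
```

```bash
python3 - <<'E'
from h import *
g=get_image("wrist");s=read_state();print(s["position"],s["contact_force"],delta([649.5,-101.6,84],s)*10)
z=s["position"][2];print(circ(g,s["position"],13.5,z+4,-1,band=3),"hub",circ(g,s["position"],20,z+4,1,band=4))
E
```

```text
[ 649.5451503  -100.9372463   102.30916384] [ 0.08032226 -0.61347689 -1.81887074] [ 0.15833673  0.64476951 18.30917703]
(array([ 649.91, -100.75]), 119, 'median resid 0.25, free r 13.51') hub (array([ 649.51, -100.76]), 84, 'median resid 0.49, free r 19.99')
```

Call:
servo_tool(rows=[[0.2,-0.03,0.07,0.3,0,0,0],[0.2,0,0,0.5,0,0,0],[0.2,0,0,0.5,0,0,0],[0.2,0,0,0.2,0,0,0],[0.2,0,0,0,0,0,0],[0.2,0,0,0,0,0,0]])

```text
clock: 41.25
position: [648.9, -101.5, 87.0]
ee_rot: [0.987, -0.16, -0.0, 0.0]
contact_force: [0.4, 0.0, -3.1]
gripper_width: 37.8
```

Call:
servo_tool(rows=[[0.2,0,0,0.1,0,0,0],[0.2,0,0,0.1,0,0,0],[0.2,0,0,0,0,0,0]])

```text
clock: 41.55
position: [648.8, -101.5, 85.0]
ee_rot: [0.987, -0.16, -0.0, 0.0]
contact_force: [-0.7, -0.4, -2.4]
gripper_width: 37.3
```

Call:
servo_tool(rows=[[0.2,0,0,0.1,0,0,0],[0.2,0,0,0,0,0,0]])

```text
clock: 41.75
position: [648.8, -101.5, 84.0]
ee_rot: [0.987, -0.16, -0.0, -0.0]
contact_force: [0.7, -0.3, -2.6]
gripper_width: 37.3
```

Call:
servo_tool(rows=[[0.2,0,0,0.1,0,0,0],[0.2,0,0,0,0,0,0]])

```text
clock: 41.95
position: [649.0, -101.6, 83.8]
ee_rot: [0.987, -0.16, 0.0, 0.0]
contact_force: [-0.3, -0.2, 1.7]
gripper_width: 37.2
```

It touched at z = 83.8, as predicted (83.7). Releasing and withdrawing.

Call:
servo_tool(rows=[[0.4,0,0,0,0,0,0],[0.6,0,0,0,0,0,0],[0.75,0,0,0,0,0,0],[0.75,0,0,0,0,0,0],[0.75,0,0,-1,0,0,0],[0.75,0,0,-3,0,0,0],[0.75,0,0,-3,0,0,0],[0.75,-3,0,-2,0,0,0],[0.75,-2,0,0,0,0,0],[0.75,0,0,0,0,0,0],[0.75,0,0,0,0,0,0]])

```text
clock: 43.05
position: [601.8, -85.7, 174.1]
ee_rot: [0.987, -0.16, 0.001, -0.0]
contact_force: [0.1, -0.8, -0.1]
gripper_width: 64.3
```

```bash
python3 - <<'E'
from h import *
g=get_image("wrist");s=read_state();print(s["position"],s["contact_force"])
A=[649.4,-101.6]
print("hub z88",circ(g,A,20,88,1,band=4),"bore",circ(g,A,13.5,88,-1,band=3),"flange z70",circ(g,A,29,70,1,band=4))
u,v=proj(g,[*A,70]).astype(int);y=max(v-80,0);a=cv2.resize(g["image"][y:y+160,u-80:u+80,::-1],(400,400),interpolation=cv2.INTER_CUBIC)
g=get_image("side");u,v=proj(g,[*A,50]).astype(int);b=cv2.resize(g["image"][v-40:v+40,u-40:u+40,::-1],(400,400),interpolation=cv2.INTER_CUBIC)
cv2.imwrite("pics/f.png",np.hstack([a,b]))
E
```

```text
[602.05035849 -85.79116111 173.51783471] [ 0.53917893  0.19184824 -0.16016684]
hub z88 (array([646.6 , -99.86]), 103, 'median resid 1.55, free r 21.51') bore (array([ 649.7 , -101.29]), 120, 'median resid 0.25, free r 13.75') flange z70 (array([ 650.97, -101.88]), 120, 'median resid 0.67, free r 29.43')
```

The bore fits as a circle (residual 0.25 mm) at the expected 88 mm height, at (649.7,-101.3) on the pin axis. The arm is clear, so I'm handing in.

```bash
python3 -c "
from bench import *
print(job_done())"
```

```text
the job is handed in; nothing more can be done
None
```

I stacked the column on the mandrel in the order asked: dome, dish, dome, dish, then the thrust ring flange down. I handed the job in at about 43 s. The flat washer and the small cone washer were not touched.

**What the last checks showed**
- The thrust ring touched at TCP z = 83.8 mm, against 83.7 mm expected for a solid column.
- After release, its bore fitted a circle at the expected 88 mm height. Its centre was within 0.5 mm of the pin axis, and the arm was clear.
- The third and fourth washers measured within about 0.6 mm of the axis.
- At each landing I felt at most 5 N of vertical force.

**Checks that failed or disagreed**
- **First dish:** it sits about 1.8 mm off the axis, inside the 2.5 mm play. I regripped it to nudge it back. It moved about 1 mm and then resisted (about 7 N sideways, 12 N vertical), so I left it.
- **Ring outline fits:** the fit to the hub's outer edge was poor and about 3 mm off. The flange fit read about 1.6 mm off in x. I trusted the clean bore fit instead.
- **Final picture:** the viewer had reached its 16-picture limit, so the last check of the finished column was by numbers only.

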